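Stopper the flask and index its slide one hole nearer the lamp

ROBOT

A 6-joint arm with a two-finger parallel gripper is mounted at the origin on the work surface. World frame = base frame: x ahead of the robot, y to its left, z up, the work surface at z = 0. Lengths are in mm, angles in degrees, forces in N, time in s.
With the tool pointing down it reaches from about 350 to 850 mm from the base axis. Payload 8.1 kg.
Tool frame: the origin (TCP) lies midway between the tips of the shut fingers; the grasp point (between the pads) lies 19 mm behind it; z points along the fingers, y is the line along which they close (so a half turn about z gives the same grasp; the last joint's range is limited). The gripper opens to 85 mm and grips with 20 to 120 N. Pads are 22 mm wide; open, the fingers measure 114 mm over their backs; the gripper's body (76 mm by 85 mm) begins 54 mm behind the grasp point. The pads swing forward as they close: fully open they stand 13 mm farther back than shut.
Start: joints at [-69.408, 7.471, 85.268, -0, 87.261, -4.893], TCP at [258.186, -541.614, 231.292] pointing down, gripper open.
Joint ranges: [-169.43, 169.43], [-51.17, 129.36], [1.28, 143.12], [-76.62, 256.62], [0, 156.53], [-152.29, 152.29]. Speed limits (degrees/s): [136.94, 136.94, 159.86, 180, 180, 180].

INTERFACE

Orientations are given as [roll, pitch, yaw] about the fixed x, y, z axes, in that order (R = Rz(yaw) Ry(pitch) Rx(roll)).
In Python, from bench import r gives the robot as it stands.
- The arm moves only by the tool send_rows, never from a script. Its argument "increments" is a list of rows, each a list of 6 numbers: the shift along the tool's x, y, z in mm, then the turn, a rotation vector about the tool's x, y, z in rad. A call has 1 to 5 rows; each row shifts and turns the commanded pose from where the row before left it, along the tool's axes as they then stand; what a row does not reach is not made up. A row lasts 1/8 s, in which the tool goes at most 62.5 mm and 10.7 degrees, less where a joint would pass 70% of its speed; a pose out of reach is approached as far as the arm can. A call is refused whole if a number of a shift passes 62.5 or a number of a turn 0.188, either way. A call with a gripper value outside its range is refused whole. "grip" is the closure, from -1 (fully open) to 1 (shut), set as the call begins (left out, the last holds). The fingers move at their own pace and stop on an object; "grip_force" is the grip in N (left out, the last holds). Time passes only in rows, so rows that do not move let the fingers close. It gives the time, the measured TCP pose, the force, the opening and the grip force at its end, in the units of the state.
- r.sense(): the state, without advancing time (a new reading comes with each control period).
- r.snapshot(name): name is "scene" or "top" or "wrist"; returns a dict with "img" (480x640x3 uint8, blue, green, red), "z_map" (480x640 float32, mm along the optical axis (not along the pixel's ray), 0 where there is no reading), "fx", "fy", "cx", "cy" (pixels), "view" (4x4, takes a point from world to camera coordinates). Camera axes: x right, y down, z forward; pixel columns grow to the right and rows downward; lengths in mm; the calibration is good to about 2 mm. A picture is of the moment at which its call begins.
- r.hand_in(): hands the job in; it is judged then, once.
The state is a dict: "time": time; "joint_pos": joint angles; "qd": joint speeds; "joint_efforts": joint torques, N m; "tool_pos": TCP position; "tcp_rot": TCP orientation; "ft_force": force on the tool from outside, world axes, zero at the start; "wrist_torque": the same for the moment, N m; "finger_gap": finger opening in mm; "grip_force": force on a finger pad.
Only numpy, scipy, OpenCV 4.12 (cv2) and the standard library are available. Lean on these libraries where they do the work, as an engineer would, in place of code of your own. Each camera call takes 0.05 s, during which the arm holds its last target. There are 200 camera calls.

TASK

Push the stopper that fits fully home into the neck of the amber flask on the slide and let go of it. Then take hold of the slide's round spring plunger knob, pull it up out of its hole, shift the carriage exactly one hole towards the tubular lamp (away from the flat reflector plate) and let the pin drop fully into that hole. Finish there still gripping the knob, with the pin held engaged and the stopper still home, and leave all the other things on the bench where they are.

Things in the scene. Friction and masses are not known exactly. Their poses are not given: they have to be found in the camera images.
- stopper_center (a point): The middle-sized of three grey stoppers that stand upright on the bench to the robot's right; the only one that fits. 50 mm tall, point at mid-height (25 mm above its foot). Lower 20 mm: tapered shank, 19 mm diameter at the foot widening to 23 mm; upper 30 mm: plain cylindrical head, 30 mm diameter, whose underside rests on the flask's rim when home. About 30 g. Grip only the upper 24 mm of the head, so that the fingers stay clear of the rim. z = up its axis.
- flask_mouth (a point): Centre of the flask's mouth, at rim level (132 mm above the bench). The amber conical glass flask (100 mm tall) is fixed on the carriage and moves with it; neck outside diameter 32 mm, straight bore 26 mm. With the stopper home the stopper's mid-point is 5 mm above this point. x, y axes as the rail's; it lies 95 mm along the rail's +x from the knob's axis.
- knob (a point): Point on the axis of the plunger knob, 15 mm below its flat top and 15 mm above its underside: a dark metal upright cylinder with bright rings, 26 mm diameter, 30 mm tall, on top of the carriage. This point is 109 mm above the bench with the pin home and rises with the knob. Its underside stands 1.5 mm over a fixed barrel of 20 mm diameter; the carriage's flat top is 69 mm above the bench. The knob takes a grip in any yaw.
- rail: The fixed slide: a square aluminium tube 30 mm wide with its top 60 mm above the bench, 340 mm long along its own y axis, between two 66 mm high feet. Origin on the bench under its middle. In the tube's top is a ladder of five holes at y = -100, -50, 0, 50 and 100 mm (50 mm apart); each takes the pin with 1.5 mm of play either way.
- carriage (a joint): Position (m) of the carriage (grey sleeve with knob and flask) along the rail's +y; 0 at the start, where the pin sits in the middle hole; holes at every 0.05, stops at -0.104 and 0.104. With the pin out it slides with 1 N of friction; mass about 0.7 kg.
- plunger (a joint): Height (m) of the knob and pin: 0 = pin fully home in a hole, 0.012 = round pin tip clear of the holes and riding on the tube's top, 0.016 = upper stop. A spring presses it down with about 5 N when home and 8 N at the upper stop; between holes it rides on the tube until a hole comes under it.
- lamp: The lamp, fixed to the bench at one end of the flask's path: white upright tube, 42 mm diameter, on a round grey foot of 80 mm diameter, steel cap, 145 mm tall in all. Origin at the centre of its underside. It stands at either end: 95 mm along the rail's +x and 205 mm along its +y or -y from the rail's origin.
- reflector: The reflector, fixed at the other end from the lamp: an upright bare metal plate 90 mm wide, 4 mm thick and 132 mm high on a flat foot 90 x 50 mm. Origin at the centre of its underside.
- stopper_large_center (a point): Mid-height of the largest stopper (62 mm tall, head 44 mm diameter, shank 31 to 36 mm): too wide for the neck. Leave alone.
- stopper_small_center (a point): Mid-height of the smallest stopper (32 mm tall, head 21 mm diameter): would fall through the neck. Leave alone.
- beaker_center (a point): Middle of a loose glass beaker, 85 mm tall, 68 mm diameter. Leave alone.
- white_bottle_center (a point): Middle of a loose white plastic bottle, 120 mm tall, 60 mm diameter. Leave alone.
- amber_vial_center (a point): Middle of a loose small amber vial, 42 mm tall, 26 mm diameter. Leave alone.
- amber_bottle_center (a point): Middle of a loose amber bottle, 110 mm tall, 60 mm diameter. Leave alone.
- spatula_center (a point): Middle of a loose narrow steel lab spatula lying flat on the bench, 155 mm long, 4 mm thick. Leave alone.
There are look-alikes about, which are no part of the job. Leave any pink look-alike of the part that bears stopper_center alone.

How it is judged (in metres and radians):
On the way, in this order (a step that is already met when the one before it is completed fails the run):
1. the stopper is home in the flask's neck and let go, the carriage still in its first hole (z of stopper_center in the frame of flask_mouth between 0 and 0.008 m and horizontal distance between stopper_center and flask_mouth below 0.004 m and angle between stopper_center's own z axis and vertical below 0.1 rad and contact force between the fingers and stopper below 0.2 N and value of joint carriage between -0.006 and 0.006 m), for 0.2 s.
2. the plunger is pulled up (value of joint plunger above 0.01 m), for 0.05 s.
At the end, for the whole second after the job is handed in: Carriage at the first hole towards the lamp (50 mm from the start, within 3 mm) and still; pin home (raised under 3 mm); knob still gripped (over 3 N); stopper home: head within 3 mm of the rim, within 4 mm of the neck axis, tilt under 0.1 rad (((y of lamp in the frame of rail above 0 m and value of joint carriage between 0.047 and 0.053 m) or (y of lamp in the frame of rail below 0 m and value of joint carriage between -0.053 and -0.047 m)) and value of joint plunger below 0.003 m and contact force between the fingers and plunger above 3 N and velocity of joint carriage between -0.01 and 0.01 m/s and z of stopper_center in the frame of flask_mouth between 0 and 0.008 m and horizontal distance between stopper_center and flask_mouth below 0.004 m and angle between stopper_center's own z axis and vertical below 0.1 rad); the arm keeps its last pose, push and grip.
It fails at once if another stopper is moved over 30 mm or tipped (distance of any of stopper_large_center, stopper_small_center from where it was at the start of the episode above 0.03 m or angle between any of stopper_large_center, stopper_small_center's own z axis and vertical above 0.5 rad).
It fails at once if the beaker, a bottle or the vial is moved over 30 mm or tipped (distance of any of beaker_center, white_bottle_center, amber_vial_center, amber_bottle_center from where it was at the start of the episode above 0.03 m or angle between any of beaker_center, white_bottle_center, amber_vial_center, amber_bottle_center's own z axis and vertical above 0.5 rad).
It fails at once if the spatula is moved over 30 mm (distance of spatula_center from where it was at the start of the episode above 0.03 m).
It also fails if it takes over 53 s, if anything falls off the work surface, if the arm or the gripper's body presses on something with over 40 N, if the wrist force passes 120 N, or if a joint passes its speed limit or range.

## Working session

There is one attempt and no reset: what is moved stays moved. The work goes in short steps, Python scripts to look and compute and a tool call to move; the robot and the scene stay as the last step left them, time stands still between calls to the robot, and variables do not carry over. Pictures are saved under pics/ and viewed, at most 10 in all, crops included, and the job is handed in when it is done.

Besides the shell and the picture viewer there is one more tool, called after "Emit:" in YAML: its name, and indented under it one key for each argument. send_rows: Moves the arm, as the interface text tells. Its arguments: {"type":"object","properties":{"increments":{"type":"array"},"grip":{"type":"number"},"grip_force":{"type":"number"}},"required":["increments"]}

```bash
mkdir -p pics
cat > h.py <<'E'
from bench import r
import numpy as np, cv2
def snap(n):
    s=r.snapshot(n); s['img']=np.array(s['img']); return s
def world(s):
    z=s['z_map'].astype(float); v,u=np.mgrid[0:480,0:640]
    P=np.stack([(u-s['cx'])/s['fx']*z,(v-s['cy'])/s['fy']*z,z,np.ones_like(z)],-1)
    W=P@np.linalg.inv(s['view']).T
    W=W[...,:3]; W[z==0]=np.nan; return W
E
python3 - <<'E'
from h import *
for n in ('scene','top'):
    s=snap(n); cv2.imwrite(f'pics/{n}1.png',s['img']); np.savez(f'{n}1.npz',W=world(s),**s)
    print(n,np.linalg.inv(s['view'])[:3].round(2).tolist(),s['fx'],s['cx'],s['cy'])
print(r.sense())
E
```

```text
scene [[0.55, 0.57, -0.6, 1203.75], [0.83, -0.37, 0.42, -499.69], [0.02, -0.73, -0.68, 944.79]] 526.8603329318569 321.0294567053529 239.70360691662063
top [[0.02, -1.0, 0.08, 379.88], [-1.0, -0.01, 0.01, 10.02], [-0.01, -0.08, -1.0, 1316.39]] 568.9497658278217 327.6632901324961 234.858144775593
{'time': 0.1, 'joint_pos': array([-6.94086413e+01,  7.51194949e+00,  8.53232729e+01,  1.20674731e-03,
        8.72615730e+01, -4.89199776e+00]), 'qd': array([-0.04370335, -0.06550911, -0.07724331, -0.07474552, -0.08279232,
       -0.00097845]), 'joint_efforts': array([ 1.60514286e-03, -5.70952964e+01, -5.01937830e+01, -1.74062402e-04,
        8.21633177e-03, -1.49679986e-04]), 'tool_pos': array([ 258.0113654 , -541.1423338 ,  230.33491495]), 'tcp_rot': array([-1.79903660e+02, -9.45536704e-03,  2.54832899e+01]), 'ft_force': array([-0.55029659, -0.91742356, -0.70977072]), 'wrist_torque': array([ 0.00567849,  0.03664797, -0.03440636]), 'grip_force': 0.0, 'finger_gap': 85.25652418251921}
```

View pics/scene1.png

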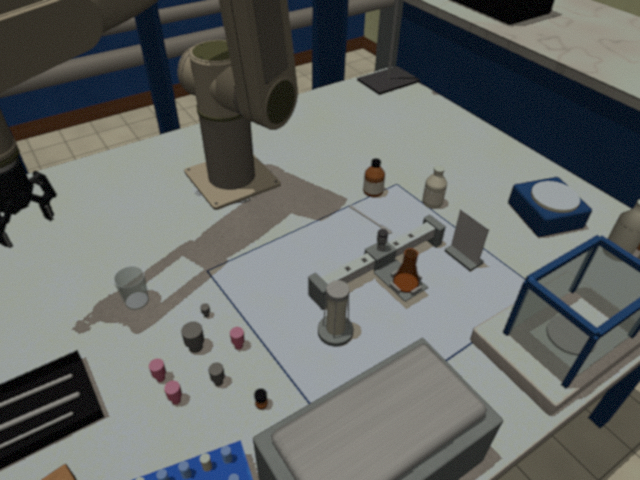

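View pics/top1.png

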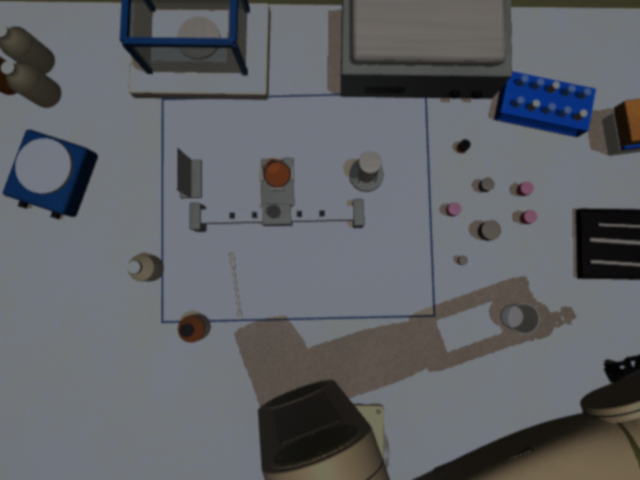

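The top view shows the grey stoppers: middle at (486,185), large at (489,230), small at (461,260). It also shows the knob at about (273,212), the flask at (277,173), the lamp at (368,170) on the -y side, the reflector at (190,172) and the spatula at (235,285). Next I'll measure positions.

Run:
```python
from h import *
d=np.load('top1.npz'); W=d['W']; img=d['img']
def reg(u,v,h,zlo,zhi):
    w=W[v-h:v+h+1,u-h:u+h+1].reshape(-1,3); w=w[(w[:,2]>zlo)&(w[:,2]<zhi)]
    if len(w)<3: return len(w)
    c,rad=cv2.minEnclosingCircle(w[:,:2].astype(np.float32)); return len(w),np.median(w,0).round(1),w.mean(0).round(1),np.round(c,1),round(rad,1)
print('bench',np.nanmedian(W[290:310,350:400,2]))
print('mid',reg(486,185,14,40,60),'\nlarge',reg(489,230,16,50,72),'\nsmall',reg(461,260,10,22,42))
print('knob',reg(274,212,10,112,135)); print('flask',reg(277,173,16,120,140)); print('lamp',reg(369,162,16,135,155))
print('feet',reg(196,216,16,58,75),reg(358,212,16,58,75))
print('carr',reg(277,195,40,64,74))
# scene view
d=np.load('scene1.npz'); W=d['W']
print('scene mid',reg(216,372,16,44,60),'\nknob',reg(382,235,12,112,135),'\nflask',reg(411,256,14,122,142), '\nlamp',reg(340,290,18,135,155))
t=np.load('top1.npz')
cv2.imwrite('pics/c1.png',np.hstack([cv2.resize(t['img'][140:240,160:300],(560,400),interpolation=2),cv2.resize(t['img'][160:220,456:516],(240,240))[:, :].repeat(1,0) if 0 else np.zeros((400,10,3),np.uint8)]))
```

```text
bench -0.038505212178847614
mid (145, array([ 608.5, -333.9,   48.8]), array([ 608.6, -334.3,   48.7]), array([ 608.7, -334.6]), 15.6) 
large (327, array([ 504.3, -336.9,   61.2]), array([ 503.9, -337.3,   60.8]), array([ 504.6, -338.3]), 22.5) 
small (71, array([ 436.4, -282.4,   31. ]), array([ 437.1, -282.6,   30.5]), array([ 436.9, -283.5]), 10.7)
knob (121, array([531.3, 135.9, 122.1]), array([531. , 136.3, 121.7]), array([531.3, 136.2]), 13.0)
flask (85, array([626.7, 141. , 129.2]), array([626.5, 140.8, 128.8]), array([627.1, 140.5]), 16.4)
lamp (408, array([633.3, -64. , 143.6]), array([633.5, -63.9, 143.7]), array([634.2, -64.5]), 23.9)
feet (377, array([525.3, 313.2,  63.4]), array([525.2, 311. ,  63.2]), array([524.7, 311.1]), 33.5) (394, array([537.5, -40.2,  64. ]), array([537.5, -38.4,  63.7]), array([538.1, -39.3]), 32.3)
carr (518, array([532.6, 129.9,  68.1]), array([541.6, 134.6,  68.2]), array([563.6, 127.8]), 86.0)
scene mid (173, array([ 610.9, -332.6,   50. ]), array([ 610.7, -332.3,   49.7]), array([ 610. , -332.1]), 15.7) 
knob (110, array([535.6, 136.9, 123.5]), array([535.1, 137.4, 121.7]), array([532.1, 138. ]), 14.8) 
flask (124, array([627.6, 142.1, 129.6]), array([627.9, 142.5, 129.2]), array([628.2, 143.6]), 17.6) 
lamp (392, array([638.4, -64. , 145.2]), array([637.9, -63.7, 144.6]), array([635.6, -60.9]), 25.5)
```

Emit:
send_rows:
  increments:
    - [0,0,0,0,0,0.136]
    - [0,0,0,0,0,0.136]
    - [0,0,0,0,0,0.136]
    - [45,-24,0,0,0,0]
    - [45,-24,0,0,0,0]

```text
time: 0.72
tool_pos: [346.7, -489.8, 230.7]
tcp_rot: [-180.0, 0.0, 2.0]
ft_force: [0.2, -0.6, -0.7]
finger_gap: 85.4
grip_force: 0.0
```

Emit:
send_rows:
  increments:
    - [45,-24,0,0,0,0]
    - [45,-24,0,0,0,0]
    - [45,-24,0,0,0,0]
    - [45,-24,0,0,0,0]
    - [45,-24,0,0,0,0]

```text
time: 1.35
tool_pos: [567.9, -361.0, 230.7]
tcp_rot: [-180.0, 0.0, 2.1]
ft_force: [-0.0, -1.4, -0.1]
finger_gap: 85.5
grip_force: 0.0
```

Emit:
send_rows:
  increments:
    - [43,-26,0,0,0,0]
    - [0,0,0,0,0,0]
    - [0,0,0,0,0,0]

```text
time: 1.72
tool_pos: [608.4, -334.5, 230.5]
tcp_rot: [-180.0, 0.1, 2.1]
ft_force: [0.0, 0.2, -0.7]
finger_gap: 85.8
grip_force: 0.0
```

Run:
```python
from h import *
s=snap('wrist'); cv2.imwrite('pics/w1.png',s['img']); np.savez('w1.npz',W=world(s),**s)
print(np.linalg.inv(s['view'])[:3].round(2).tolist()); q=r.sense(); print(q['time'],q['tool_pos'],q['tcp_rot'],q['ft_force'])
```

```text
[[0.04, -0.95, -0.32, 691.81], [-1.0, -0.03, -0.01, -332.02], [0.0, 0.32, -0.95, 373.78]]
1.775 [ 608.02503773 -335.08522192  230.78539894] [-1.79990535e+02  6.09136425e-02  2.07785498e+00] [-0.56388521 -0.07419669 -0.36951947]
```

View pics/w1.png

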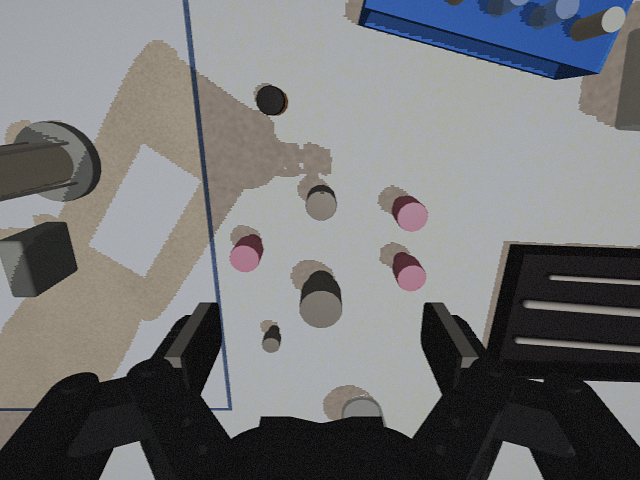

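The wrist view has the middle grey stopper at (321,203), centred between the fingers. Neighbours are far enough away.

```bash
cat >> h.py <<'E'
def disc(W,u,v,h,zlo,zhi):
    w=W[v-h:v+h+1,u-h:u+h+1].reshape(-1,3); w=w[(w[:,2]>zlo)&(w[:,2]<zhi)]
    c,rad=cv2.minEnclosingCircle(w[:,:2].astype(np.float32)); return len(w),w.mean(0).round(1),np.round(c,1),round(rad,1)
E
python3 - <<'E'
from h import *
W=np.load('w1.npz')['W']
print(disc(W,321,205,22,44,60),disc(W,321,306,30,57,80),disc(W,272,345,12,26,40))
E
```

```text
(768, array([ 610.2, -334.7,   50.6]), array([ 609.4, -334.8]), 15.0) (1358, array([ 506.4, -338.3,   62.5]), array([ 504.8, -338.4]), 22.2) (264, array([ 439.5, -283.4,   31.9]), array([ 437.8, -282.2]), 11.1)
```

Emit:
send_rows:
  increments:
    - [1.5,0,50,0,0,0]
    - [0,0,50,0,0,0]
    - [0,0,50,0,0,0]
    - [0,0,35,0,0,0]
    - [0,0,19,0,0,0]

```text
time: 2.4
tool_pos: [607.9, -334.9, 24.8]
tcp_rot: [-179.9, 0.2, 2.0]
ft_force: [0.3, -0.6, 0.7]
finger_gap: 85.6
grip_force: 0.0
```

Emit:
send_rows:
  increments:
    - [0,0,0,0,0,0]
    - [0,0,0,0,0,0]

```text
time: 2.65
tool_pos: [611.4, -335.7, 29.7]
tcp_rot: [179.9, -0.2, 2.1]
ft_force: [0.5, 0.2, -0.7]
finger_gap: 85.6
grip_force: 0.0
```

Emit:
send_rows:
  increments:
    - [0,0,0,0,0,0]
    - [0,0,0,0,0,0]
    - [0,0,0,0,0,0]
    - [0,0,0,0,0,0]
    - [0,0,0,0,0,0]
  grip: 1
  grip_force: 25

```text
time: 3.28
tool_pos: [610.7, -334.7, 27.9]
tcp_rot: [180.0, -0.0, 2.1]
ft_force: [-0.7, 1.1, 4.9]
finger_gap: 28.7
grip_force: 24.8
```

Emit:
send_rows:
  increments:
    - [0,0,0,0,0,0]
    - [0,0,0,0,0,0]
    - [0,0,0,0,0,0]

```text
time: 3.65
tool_pos: [610.7, -334.6, 27.9]
tcp_rot: [180.0, -0.0, 2.1]
ft_force: [-1.3, 0.8, 5.1]
finger_gap: 28.7
grip_force: 24.9
```

Emit:
send_rows:
  increments:
    - [0,0,-20,0,0,0]
    - [0,0,-45,0,0,0]
    - [0,0,-45,0,0,0]
    - [0,0,-45,0,0,0]
    - [0,0,-45,0,0,0]

```text
time: 4.28
tool_pos: [610.1, -334.4, 229.9]
tcp_rot: [180.0, -0.0, 2.1]
ft_force: [0.3, -0.3, -0.3]
finger_gap: 28.9
grip_force: 24.8
```

Emit:
send_rows:
  increments:
    - [4,-30,0,0,0,0]
    - [4,-50,0,0,0,0]
    - [4,-55,0,0,0,0]
    - [4,-55,0,0,0,0]
    - [4,-55,0,0,0,0]

```text
time: 4.9
tool_pos: [621.1, -87.3, 228.4]
tcp_rot: [180.0, -0.0, 2.1]
ft_force: [1.4, -0.4, -0.5]
finger_gap: 29.0
grip_force: 24.8
```

Emit:
send_rows:
  increments:
    - [4,-55,0,0,0,0]
    - [4,-55,0,0,0,0]
    - [4,-40,0,0,0,0]
    - [0,-14,0,0,0,0]
    - [0,0,0,0,0,0]

```text
time: 5.52
tool_pos: [627.2, 75.8, 227.8]
tcp_rot: [180.0, -0.0, 2.2]
ft_force: [0.0, -0.3, -0.2]
finger_gap: 29.2
grip_force: 24.8
```

Emit:
send_rows:
  increments:
    - [0,0,0,0,0,0]
    - [0,0,0,0,0,0]

```text
time: 5.78
tool_pos: [627.3, 73.8, 227.4]
tcp_rot: [180.0, 0.0, 2.0]
ft_force: [-0.5, 0.2, 0.2]
finger_gap: 28.8
grip_force: 24.8
```

Run:
```python
from h import *
s=snap('wrist'); cv2.imwrite('pics/w2.png',s['img']); np.savez('w2.npz',W=world(s),**s)
q=r.sense(); print(q['time'],q['tool_pos'],q['tcp_rot'],q['ft_force'],q['finger_gap'])
```

```text
5.825 [627.29694527  74.02864794 227.29573593] [1.79990762e+02 7.21044952e-03 2.00865859e+00] [ 0.05663296 -0.50472244 -0.68320943] 29.0557366744988
```

View pics/w2.png

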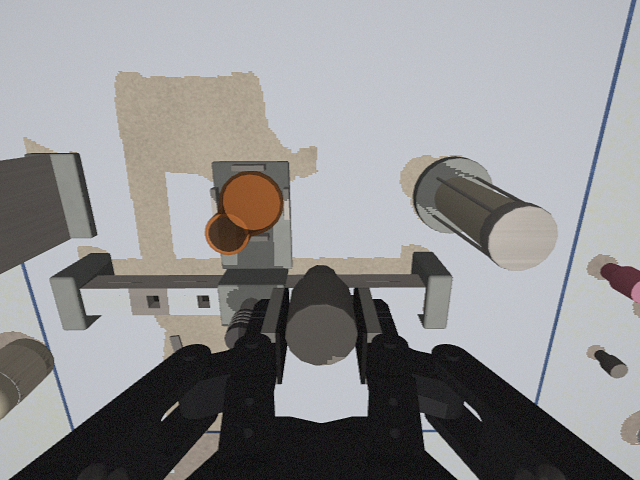

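The wrist view shows the rim at about (228,232), the held stopper upright with its top at (321,337), and the knob at about (238,330), partly hidden.

Run:
```python
from h import *
d=np.load('w2.npz');W=d['W']
print('rim',disc(W,228,232,26,124,140)); 
for lo,hi in((235,240),(240,246),(246,252),(252,258),(240,262)):
    try: print('held',lo,disc(W,321,336,38,lo,hi))
    except Exception as e: print(lo,'none')
w=W[285:370,285:357].reshape(-1,3); print(np.nanpercentile(w,[1,50,90,99],axis=0).round(1))
# rim by ellipse: ray-plane with z=132 for rim outline
hsv=cv2.cvtColor(d['img'],cv2.COLOR_BGR2HSV); 
m=((W[...,2]>124)&(W[...,2]<140)).astype(np.uint8); m[:,:195]=0;m[:,262:]=0;m[:200]=0;m[265:]=0
c=max(cv2.findContours(m,0,1)[0],key=cv2.contourArea); print(cv2.fitEllipse(c))
Vi=np.linalg.inv(d['view'])
def ray(u,v,z):
    dd=Vi[:3,:3]@[(u-d['cx'])/d['fx'],(v-d['cy'])/d['fy'],1]; return Vi[:3,3]+dd*(z-Vi[2,3])/dd[2]
e=cv2.fitEllipse(c)[0]; print(ray(*e,132), ray(228,232,132))
```

```text
rim (822, array([627.2, 140.9, 130.8]), array([626.7, 140.9]), 16.2)
held 235 (119, array([633.5,  74.6, 237.6]), array([632.4,  73.7]), 15.4)
held 240 (399, array([635.8,  73.5, 243.5]), array([628.5,  73.3]), 18.7)
held 246 (3970, array([627.8,  73.4, 250. ]), array([627.7,  73.1]), 18.6)
held 252 (177, array([627.1,  70.7, 254.9]), array([627.8,  73.3]), 18.5)
held 240 (4586, array([628.4,  73.2, 249.7]), array([628.1,  73.3]), 18.9)
[[403.   25.1   0.8]
 [629.3  73.3 249.6]
 [639.4  86.4 250.7]
 [640.9 107.3 251.4]]
((227.25912475585938, 232.21426391601562), (43.7066764831543, 45.07033920288086), 88.78807067871094)
[627.95817049 140.22829942 132.        ] [628.13830742 139.69005062 132.        ]
```

Run:
```python
from h import *
W=np.load('w2.npz')['W']
w=W[270:400,270:370].reshape(-1,3); w=w[(w[:,2]>248)&(w[:,2]<252)]
for dy in (-8,-4,0,4,8):
    a=w[abs(w[:,1]-73.3-dy)<1][:,0]; print(dy,a.min().round(1),a.max().round(1),((a.min()+a.max())/2).round(1))
for dx in (-10,0,9):
    a=w[abs(w[:,0]-627-dx)<1][:,1]; print('x',dx,a.min().round(1),a.max().round(1))
W2=W[200:265,195:262].reshape(-1,3); k=W2[(W2[:,2]>127)&(W2[:,2]<136)]; print(len(k),k.min(0),k.max(0))
```

```text
-8 613.7 639.5 626.6
-4 612.0 640.9 626.5
0 611.7 641.3 626.5
4 611.4 640.9 626.2
8 613.3 639.0 626.2
x -10 58.5 87.7
x 0 58.7 88.1
x 9 59.1 88.3
702 [610.87869115 125.09692711 127.01807224] [642.75913819 157.09017559 134.48330444]
```

Emit:
send_rows:
  increments:
    - [1,-30,0,0,0,0]
    - [1.5,-30,0,0,0,0]
    - [0.5,-7.5,0,0,0,0]
    - [0,0,30,0,0,0]
    - [0,0,25,0,0,0]

```text
time: 6.45
tool_pos: [627.9, 142.0, 171.6]
tcp_rot: [180.0, -0.0, 2.1]
ft_force: [0.5, 0.7, -0.0]
finger_gap: 29.1
grip_force: 24.9
```

Emit:
send_rows:
  increments:
    - [0,0,0,0,0,0]
    - [0,0,0,0,0,0]
    - [0,0,0,0,0,0]

```text
time: 6.82
tool_pos: [628.8, 142.7, 174.3]
tcp_rot: [-180.0, -0.2, 2.1]
ft_force: [0.2, 0.4, -0.2]
finger_gap: 28.7
grip_force: 24.9
```

Run:
```python
from h import *
s=snap('wrist'); W=world(s); np.savez('w3.npz',W=W,**s); cv2.imwrite('pics/w3.png',s['img'])
s=snap('scene'); cv2.imwrite('pics/s3.png',cv2.resize(s['img'][190:310,340:500],(800,600),interpolation=2))
w=W[250:420,250:390].reshape(-1,3); print(np.nanpercentile(w[:,2],[50,80])); 
q=r.sense(); print(q['time'],q['tool_pos'],q['tcp_rot'],q['ft_force'],q['finger_gap'])
```

```text
[186.27436711 212.43710612]
6.925 [628.56485256 142.89670951 173.82067514] [-1.79987368e+02 -1.29898155e-01  2.09881890e+00] [ 0.41310296 -0.98565183 -0.57165234] 29.033938752462074
```

View pics/s3.png

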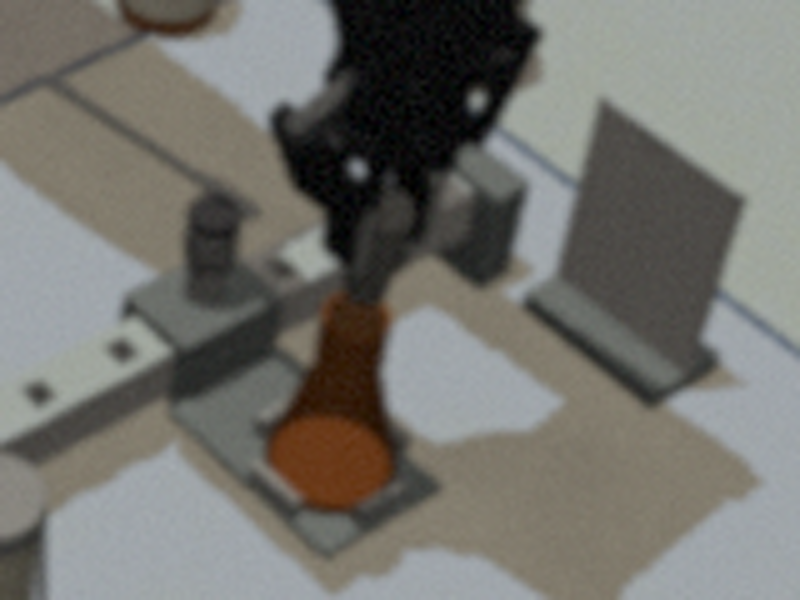

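View pics/w3.png

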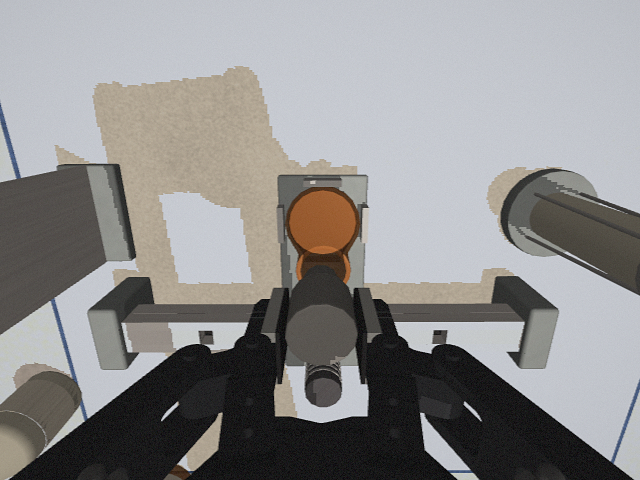

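The stopper sits directly over the rim, with rim columns 297–350, stopper 287–357 and the knob at u≈323. I'll check the residual offset.

Run:
```python
from h import *
W=np.load('w3.npz')['W']
a=W[245:300,285:362].reshape(-1,3); k=a[(a[:,2]>127)&(a[:,2]<137)]; print('rim',len(k),k.min(0).round(1),k.max(0).round(1))
# circle with r=16 to far edge
from scipy.optimize import least_squares
far=[]
for x in np.arange(628,643,1.):
    b=k[abs(k[:,0]-x)<.7]; 
    if len(b)>3: far+= [(x,b[:,1].min()),(x,b[:,1].max())]
far=np.array(far); f=least_squares(lambda p:np.hypot(far[:,0]-p[0],far[:,1]-p[1])-16,[627,141]); print(f.x.round(2),f.cost)
w=W[270:400,275:370].reshape(-1,3)
w=w[(w[:,2]>192)&(w[:,2]<201)]; print(np.median(w[:,2]))
for dy in (-8,-4,0,4,8):
    a=w[abs(w[:,1]-142-dy)<1][:,0]; print(dy,a.min().round(1),a.max().round(1),((a.min()+a.max())/2).round(1))
for dx in (-10,0,9):
    a=w[abs(w[:,0]-627-dx)<1][:,1]; print('x',dx,a.min().round(1),a.max().round(1))
print('knob',disc(W,322,390,22,118,130))
```

```text
rim 615 [619.  125.1 127.1] [642.5 157.  134.5]
[626.74 141.12] 1.6163269008189127
196.9920788987536
-8 615.8 640.8 628.3
-4 612.8 642.2 627.5
0 613.1 642.6 627.9
4 613.5 642.0 627.8
8 614.8 640.9 627.8
x -10 131.7 156.4
x 0 127.6 156.7
x 9 127.9 157.3
knob (1080, array([534.2, 137.6, 124. ]), array([532.2, 137.3]), 13.1)
```

Emit:
send_rows:
  increments:
    - [-1.1,1.1,0,0,0,0]
    - [0,0,8,0,0,0]
    - [0,0,8,0,0,0]
    - [0,0,6,0,0,0]
    - [0,0,0,0,0,0]

```text
time: 7.55
tool_pos: [626.0, 141.7, 149.1]
tcp_rot: [180.0, 0.1, 2.1]
ft_force: [-0.4, -1.2, -1.8]
finger_gap: 29.4
grip_force: 24.8
```

Emit:
send_rows:
  increments:
    - [0,0,4,0,0,0]
    - [0,0,3,0,0,0]
    - [0,0,0,0,0,0]
    - [0,0,0,0,0,0]

```text
time: 8.05
tool_pos: [626.8, 141.8, 143.5]
tcp_rot: [-180.0, -0.0, 2.1]
ft_force: [-0.1, -0.2, -0.2]
finger_gap: 28.6
grip_force: 24.8
```

Emit:
send_rows:
  increments:
    - [0,0,2,0,0,0]
    - [0,0,2,0,0,0]
    - [0,0,1,0,0,0]
    - [0,0,0,0,0,0]
    - [0,0,0,0,0,0]

```text
time: 8.68
tool_pos: [627.0, 141.9, 139.8]
tcp_rot: [-180.0, -0.1, 2.1]
ft_force: [-4.8, -0.4, 9.4]
finger_gap: 29.0
grip_force: 25.6
```

Emit:
send_rows:
  increments:
    - [0,0,1,0,0,0]
    - [0,0,0,0,0,0]
    - [0,0,0,0,0,0]

```text
time: 9.05
tool_pos: [627.1, 141.9, 139.7]
tcp_rot: [-180.0, -0.1, 2.1]
ft_force: [-6.5, -1.6, 13.0]
finger_gap: 29.2
grip_force: 26.1
```

Emit:
send_rows:
  increments:
    - [0,0,0,0,0,0]
    - [0,0,0,0,0,0]
    - [0,0,0,0,0,0]
    - [0,0,0,0,0,0]
    - [0,0,0,0,0,0]
  grip: -1

```text
time: 9.68
tool_pos: [626.6, 141.8, 137.1]
tcp_rot: [180.0, 0.0, 2.1]
ft_force: [0.4, -0.2, 0.1]
finger_gap: 85.3
grip_force: 0.0
```

Emit:
send_rows:
  increments:
    - [0,0,-20,0,0,0]
    - [0,0,-40,0,0,0]
    - [0,0,-40,0,0,0]
    - [0,0,0,0,0,0]
    - [0,0,0,0,0,0]

```text
time: 10.3
tool_pos: [626.9, 141.8, 238.3]
tcp_rot: [-180.0, -0.1, 2.1]
ft_force: [-0.2, -0.1, -0.4]
finger_gap: 85.1
grip_force: 0.0
```

Run:
```python
from h import *
s=snap('wrist'); W=world(s); np.savez('w4.npz',W=W,**s); cv2.imwrite('pics/w4.png',s['img'])
q=r.sense(); print(q['time'],q['tool_pos'],q['tcp_rot'],q['ft_force'],q['finger_gap'])
```

```text
10.35 [626.35674492 141.73493079 236.99330611] [1.79994736e+02 4.16657651e-02 2.10815897e+00] [-1.6353737  -0.53439884 -1.25709957] 85.38385032881328
```

View pics/w4.png

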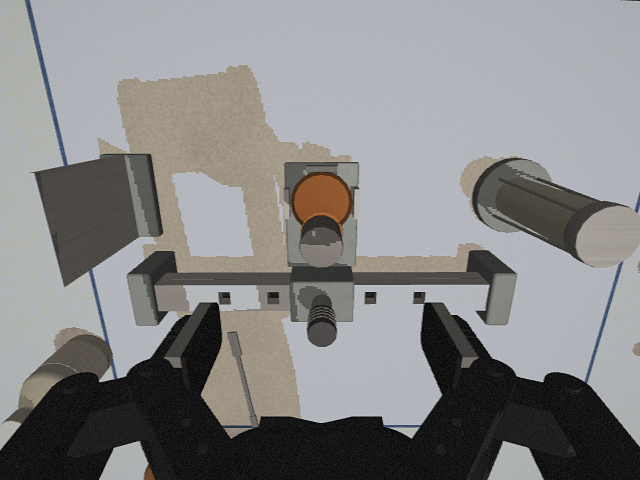

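The stopper sits upright in the neck at (321,245) and the knob top is at (321,332). Now measuring both.

Run:
```python
from h import *
W=np.load('w4.npz')['W']
print('stop',disc(W,321,247,28,156,170)); print('knob',disc(W,322,332,22,119,130))
w=W[230:265,302:342].reshape(-1,3); k=w[(w[:,2]>157)&(w[:,2]<168)]; print(k.min(0),k.max(0),np.median(k,0)); A=np.c_[k[:,:2],np.ones(len(k))]; print('tilt',np.linalg.lstsq(A,k[:,2],rcond=None)[0][:2])
w=W[310:355,300:345].reshape(-1,3); k=w[(w[:,2]>121)&(w[:,2]<127)]; print(k.min(0),k.max(0),np.median(k,0))
```

```text
stop (1520, array([627.2, 141.5, 162.4]), array([626. , 141.5]), 15.0)
knob (674, array([533.5, 137.6, 124.3]), array([532.2, 137.6]), 13.1)
[613.15404855 127.33838514 157.485684  ] [638.74786837 154.05529662 164.57740656] [626.52428005 141.18435441 162.72258796]
tilt [-0.00792028  0.00122981]
[519.41264591 124.74309301 121.18784401] [545.20785979 149.77520341 126.54864187] [533.18165905 137.53027923 124.63526665]
```

Emit:
send_rows:
  increments:
    - [-45,0.2,0,0,0,0]
    - [-49.8,0.2,0,0,0,0]
    - [0,0,40,0,0,0]
    - [0,0,40,0,0,0]
    - [0,0,35,0,0,0]

```text
time: 10.98
tool_pos: [530.4, 137.7, 119.6]
tcp_rot: [180.0, 0.2, 2.1]
ft_force: [0.0, 0.2, -0.3]
finger_gap: 85.5
grip_force: 0.0
```

Emit:
send_rows:
  increments:
    - [0,0,25,0,0,0]
    - [0,0,7,0,0,0]
    - [0,0,0,0,0,0]
    - [0,0,0,0,0,0]

```text
time: 11.48
tool_pos: [532.9, 138.0, 91.6]
tcp_rot: [-180.0, -0.1, 2.1]
ft_force: [-0.5, 0.8, 0.3]
finger_gap: 85.2
grip_force: 0.0
```

Emit:
send_rows:
  increments:
    - [0,0,0,0,0,0]
    - [0,0,0,0,0,0]
    - [0,0,0,0,0,0]
    - [0,0,0,0,0,0]
    - [0,0,0,0,0,0]
  grip: 1
  grip_force: 50

```text
time: 12.1
tool_pos: [532.1, 137.9, 90.6]
tcp_rot: [-180.0, -0.0, 2.1]
ft_force: [-1.0, 0.3, 4.3]
finger_gap: 24.7
grip_force: 48.9
```

Emit:
send_rows:
  increments:
    - [0,0,0,0,0,0]
    - [0,0,0,0,0,0]

```text
time: 12.35
tool_pos: [532.2, 137.9, 90.7]
tcp_rot: [-180.0, -0.0, 2.1]
ft_force: [-1.5, 0.3, 6.4]
finger_gap: 24.4
grip_force: 48.9
```

Gripped (24.4 mm). Now I'll pull up about 13.5 mm.

Emit:
send_rows:
  increments:
    - [0,0,-5,0,0,0]
    - [0,0,-5,0,0,0]
    - [0,0,-4,0,0,0]
    - [0,0,0,0,0,0]
    - [0,0,0,0,0,0]

```text
time: 12.98
tool_pos: [531.9, 137.9, 104.0]
tcp_rot: [180.0, 0.0, 2.1]
ft_force: [5.1, 1.3, -7.5]
finger_gap: 24.5
grip_force: 49.4
```

Emit:
send_rows:
  increments:
    - [0,5,0,0,0,0]
    - [0,10,0,0,0,0]
    - [0,10,0,0,0,0]
    - [0,10,0,0,0,0]
    - [0,10,0,0,0,0]

```text
time: 13.6
tool_pos: [533.7, 92.9, 104.1]
tcp_rot: [-180.0, -0.0, 2.1]
ft_force: [5.3, 2.0, -7.7]
finger_gap: 24.8
grip_force: 49.5
```

Emit:
send_rows:
  increments:
    - [0,5,0,0,0,0]
    - [0,0,0,0,0,0]
    - [0,0,0,0,0,0]
    - [0,0,0,0,0,0]

```text
time: 14.1
tool_pos: [533.9, 87.7, 104.1]
tcp_rot: [180.0, -0.0, 2.1]
ft_force: [5.0, -1.3, -7.7]
finger_gap: 24.6
grip_force: 49.5
```

Run:
```python
from h import *
s=snap('wrist'); W=world(s); cv2.imwrite('pics/w5.png',s['img'])
q=r.sense(); print(q['time'],q['tool_pos'],q['tcp_rot'],q['ft_force'],q['finger_gap'])
m=(W[...,2]>155)&(W[...,2]<168)&(abs(W[...,0]-627)<20)&(abs(W[...,1]-91)<25); k=W[m]; print(len(k),k.min(0),k.max(0),np.median(k,0))
```

```text
14.15 [533.86558186  87.65438029 104.08120681] [ 1.79979348e+02 -3.46650491e-03  2.09571541e+00] [ 4.63379251 -1.70607671 -6.57985889] 24.55229329431711
14499 [612.87072519  76.26458428 160.19921087] [639.91116213 106.12714146 165.51996154] [627.82170509  91.1426339  162.76856837]
```

View pics/w5.png

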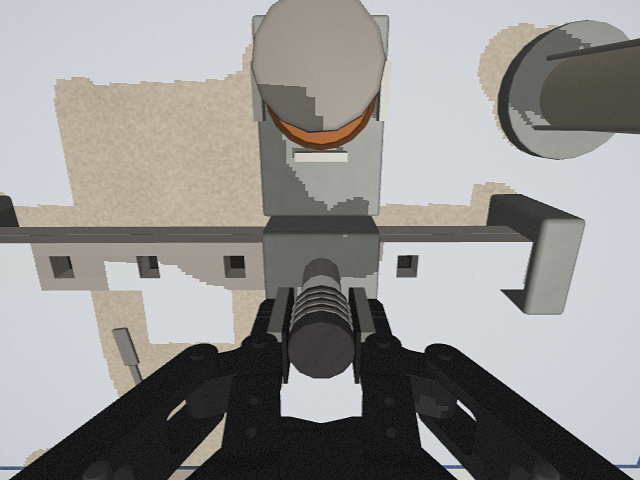

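The carriage is one hole closer to the lamp: three holes show on the left (62, 148 and 234) and one on the right (407). The stopper is still home. Now lowering.

Emit:
send_rows:
  increments:
    - [0,0,5,0,0,0]
    - [0,0,5,0,0,0]
    - [0,0,4,0,0,0]
    - [0,0,0,0,0,0]
    - [0,0,0,0,0,0]

```text
time: 14.78
tool_pos: [534.0, 88.0, 90.7]
tcp_rot: [-180.0, -0.0, 2.1]
ft_force: [1.6, -1.3, 2.0]
finger_gap: 25.1
grip_force: 50.5
```

Emit:
send_rows:
  increments:
    - [0,0,0.5,0,0,0]
    - [0,0,0,0,0,0]
    - [0,0,0,0,0,0]
    - [0,0,0,0,0,0]

```text
time: 15.28
tool_pos: [534.1, 88.0, 90.7]
tcp_rot: [180.0, -0.0, 2.1]
ft_force: [-1.5, -1.5, 5.6]
finger_gap: 24.9
grip_force: 50.7
```

Run:
```python
from h import *
s=snap('wrist'); W=world(s)
q=r.sense(); print(q['time'],q['tool_pos'],q['ft_force'],q['finger_gap'],q['grip_force'])
m=(W[...,2]>155)&(W[...,2]<168)&(abs(W[...,0]-627)<20)&(abs(W[...,1]-91)<25); k=W[m]; print(len(k),k.min(0),k.max(0),np.median(k,0)); print(np.linalg.lstsq(np.c_[k[:,:2],np.ones(len(k))],k[:,2],rcond=None)[0][:2])
w=W[310:380,295:350].reshape(-1,3); w=w[(abs(w[:,0]-534)<9)&(abs(w[:,1]-88)<8)]; print('knob top',np.nanpercentile(w[:,2],[50,75,90]))
for n in ('top','scene'):
    s=snap(n);W=world(s);
    m=(W[...,2]>125)&(W[...,2]<170)&(abs(W[...,0]-628)<20)&(abs(W[...,1]-91)<20); print(n,np.median(W[m],0) if m.any() else None)
```

```text
15.325 [534.05162667  88.00875788  90.65001666] [ 0.08543655 -1.02781963  4.74661447] 24.784610430380063 50.71655631065369
18181 [612.88139553  76.57281213 159.29941176] [636.9279688  106.44368423 165.31321419] [626.57750352  91.42313168 162.73899214]
[ 0.0033507  -0.00157254]
knob top [124.76759087 125.10466503 125.46268501]
top None
scene [634.47011115  87.60377241 154.07744345]
```

```bash
python3 -c "
from bench import r
print(r.hand_in())"
```

```text
the job is handed in; nothing more can be done
None
```

The job is handed in, but the hand-in gave no verdict: my last readings show the stopper fully home in the flask, the carriage about 50 mm (one hole) towards the lamp, and the pin down, with the gripper still holding the knob at about 50 N.

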